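# Turn a handwheel through a full turn on its dial gauge stand

## Robot

A 6-joint arm with a two-finger parallel gripper is mounted at the origin on the work surface; the furniture and walls round the work are solid. World frame = base frame: x ahead of the robot, y to its left, z up, the work surface at z = 0. Lengths are in mm, angles in rad, forces in N, time in s.
With the tool pointing down it reaches from about 275 to 825 mm from the base axis. Payload 5.2 kg.
Tool frame: the origin (TCP) lies at the very end of the fingers, on their centre line; the grasp point (between the pads) lies 19 mm behind it; z points along the fingers, y is the direction in which the jaws open and shut (so a half turn about z gives the same grasp; the last joint's range is limited). The gripper opens to 93 mm and grips with 3 to 60 N. Pads are 15 mm wide; open, the fingers measure 128 mm over their backs; the gripper's body (75 mm by 188 mm) begins 65 mm behind the grasp point.
Start: joints at [-1.439, 0.259, 1.535, -0, 1.348, -0.203], TCP at [180.74, -519.459, 218.653] pointing down, gripper open.
Joint ranges: [-3.14, 3.14], [-0.91, 2.08], [0.19, 2.58], [-1.22, 4.36], [0.22, 2.71], [-3.12, 3.12]. Speed limits (rad/s): [2.57, 2.57, 3.14, 3.14, 3.14, 3.14].

## Interface

Orientations are given as [roll, pitch, yaw] about the fixed x, y, z axes, in that order (R = Rz(yaw) Ry(pitch) Rx(roll)).
In Python, from bench import robot gives the robot as it stands. The module is installed in compiled form; this text tells all that it offers. Calls block until the motion is done:
- robot.move_ptp(position, orientation): joint-space move of the TCP to a pose.
- robot.move_linear(position, ori=None, speed=150, f_stop=None): straight line of the TCP; ori=None keeps the orientation; speed is the mean speed in mm/s. With f_stop (N) it stops when the force on the tool has changed by that much, and returns True; else False.
- robot.move_j(angles): joint-space move.
- robot.move_gripper(opening): opening from 0.0 (shut) to 1.0 (fully open); the grip force is fixed at half the most; returns when the fingers have stopped.
- robot.sleep(seconds).
- robot.inverse_kinematics(position, orientation): joint angles nearest the present ones, or None.
- robot.get_image(name): name is "scene" or "top" or "wrist"; returns a dict with "img" (400x640x3 uint8, blue, green, red), "fovy" (degrees; the focal length in pixels is half the picture's height over the tangent of half this angle, whatever the lens; pixels are square), "cx", "cy" (the principal point, pixels), "k1" (the pictures are not rectified: a ray, as slopes to the right and down, at radius r is drawn at 1 + k1 r^2 times it, then the intrinsics apply), "eye" and "orientation" of the camera in the world. Camera axes: x right, y down, z forward; pixel columns grow to the right and rows downward; lengths in mm; the calibration is good to about 2 mm. A picture is of the moment at which its call begins. There is no depth.
A pose or a line that the arm cannot do raises robot.MotionError and nothing moves.
- robot.hand_in(): hands the job in, once; it reports no verdict.
Readings, each from a call of its own:
- robot.current_t(): time.
- robot.current_qpos(): joint angles.
- robot.current_joint_vel(): joint speeds.
- robot.current_joint_efforts(): joint torques, N m.
- robot.current_tcp_pos(): TCP position.
- robot.current_eef_rot(): TCP orientation.
- robot.current_contact_force(): force on the tool from outside, world axes, zero at the start.
- robot.current_ft_torque(): the same for the moment, N m.
- robot.current_gripper_width(): opening from 0.0 (shut) to 1.0 (fully open).
Only numpy, scipy, OpenCV 4.12 (cv2) and the standard library are available. Lean on these libraries where they do the work, as an engineer would, in place of code of your own. Each camera call takes 0.05 s, during which the arm holds its last target.

## Task

Two handwheels lie on check stands; one stand has a dial gauge touching the wheel's rim. Take that wheel by its upright handle and turn it clockwise (seen from above): first up to the stand's fixed pointer, then on through one full turn, so that the handle ends in line with the pointer again; let go there. Leave the other, smaller wheel as it is.

Things in the scene. Friction and masses are not known exactly. Their poses are not given: they have to be found in the camera images.
- gauged_wheel (a joint): Angle (rad) of the larger wheel: a flat three-spoked steel handwheel, 128 mm across, level on an upright spindle, dial gauge at its rim. It turns without stops and stays where left (1 to 2 N at the handle). 0: handle in line with the pointer. Grows clockwise seen from above and keeps counting (a full turn past the pointer is 6.283). Starts negative: the handle is short of the pointer.
- gauged_handle (a point): Centre of the larger wheel's handle: an upright round black sleeve, 18 mm in diameter, 50 mm tall (25 mm above and below this point), that spins freely on its own pin, so it can be held without turning the wrist. It stands 55 mm from the wheel's axis, its foot 3 mm above the rim; all else on the stand is at least 20 mm below this point.
- gauged_hub (a point): Point on the vertical axis of the larger wheel, level with the top of its rim, 42 mm above the table; the handle's centre is 28 mm higher. Its x, y, z are the stand's axes: the pointer is on its +y side; the dial gauge lies on its -x side, 65 to 170 mm from the axis, its top 48 mm above the table. The stand is fixed to the table.
- gauged_pointer (a point): Inner tip of the larger stand's fixed steel pointer, a dark arrow-shaped finger on a small post just outside the rim, 43 mm above the table, 65 mm from the wheel's axis, a quarter turn clockwise (seen from above) from the gauge.
- spare_handle (a point): Centre of the handle of the smaller wheel (92 mm across, handle of the same kind 37 mm from its axis), on a like fixed stand without a gauge. Leave it alone.

How it is judged:
By the outcome, as a careful person would: the job done as asked, in the order asked, and still so for the second after the job is handed in, with the robot touching nothing.
It also fails if it takes over 51 s, if anything falls off the work surface, if the arm or the gripper's body presses on something with over 40 N, if the wrist force passes 120 N, or if a joint passes its speed limit or range.

## Working session

There is one attempt and no reset: what is moved stays moved. The work goes in short steps, each a Python script; the robot and the scene stay as the last script left them, time stands still between calls to the robot, and variables do not carry over. Pictures are saved under pics/ and viewed, and the job is handed in when it is done.

```bash
mkdir -p pics; python3 - <<'E'
from bench import robot
import cv2
for n in ("scene","top","wrist"):
    d=robot.get_image(n); cv2.imwrite(f"pics/{n}0.png",d["img"])
    print(n,{k:v for k,v in d.items() if k!="img"})
print(robot.current_t(),robot.current_eef_rot(),robot.current_tcp_pos())
E
```

```text
scene {'fovy': 48.418968431045606, 'cx': 317.9710030634673, 'cy': 208.1259482089084, 'k1': -0.09100114680437071, 'eye': array([110.85564996, 651.83700668, 731.42883441]), 'orientation': array([-2.28195961, -0.00668826, -2.62528132])}
top {'fovy': 48.2888936986465, 'cx': 316.3592003117149, 'cy': 197.68817024940435, 'k1': -0.06353808698471201, 'eye': array([374.69185155,  -6.44003008, 918.91268377]), 'orientation': array([-3.01045025,  0.01942801, -1.58097918])}
wrist {'fovy': 64.05635192667829, 'cx': 321.9706186127798, 'cy': 199.158935505436, 'k1': -0.04042122970473776, 'eye': array([ 260.58242506, -491.20006421,  383.3862208 ]), 'orientation': array([ 2.83919250e+00,  1.00094378e-03, -1.23467905e+00])}
0.15 [-3.14027132e+00 -2.79309844e-04  3.34814232e-01] [ 180.69155251 -519.05385134  218.03372017]
```

View pics/scene0.png

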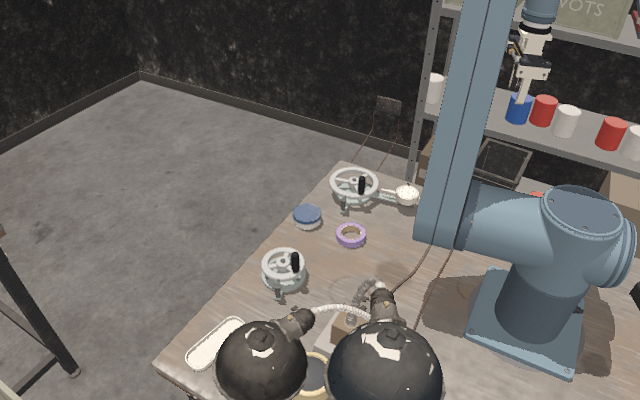

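View pics/top0.png

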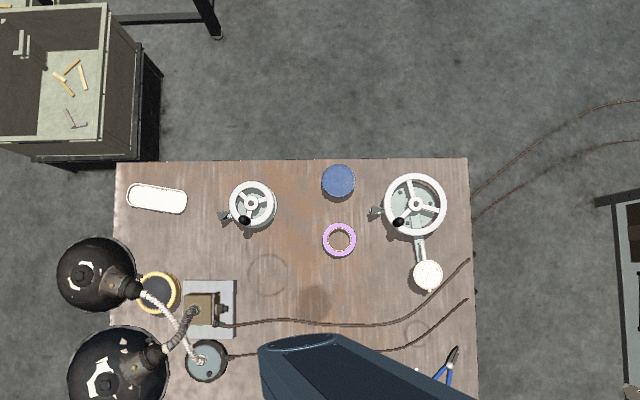

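View pics/wrist0.png

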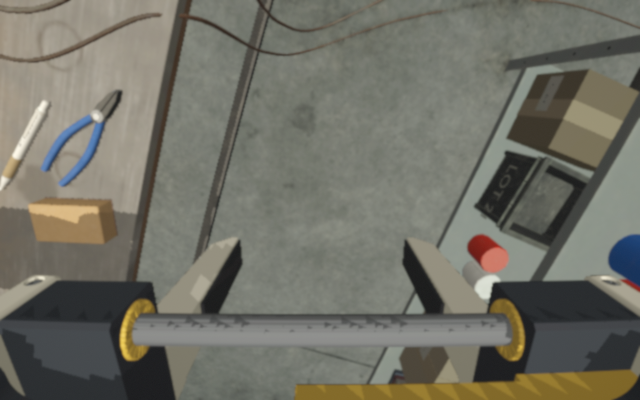

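The top view shows the gauged wheel at about (415,205), its handle at (398,222), the gauge at (428,275) and the pointer at (375,211). The smaller wheel is at (252,205). Next I zoom in and measure.

```bash
cat > h.py <<'E'
import numpy as np, cv2
from scipy.spatial.transform import Rotation as R
def cam(d):
    f=200/np.tan(np.radians(d["fovy"])/2)
    K=np.array([[f,0,d["cx"]],[0,f,d["cy"]],[0,0,1]])
    return K,np.array([d["k1"],0,0,0.]),R.from_euler("xyz",d["orientation"]).as_matrix(),np.array(d["eye"])
def rays(d,px):
    K,D,Rm,e=cam(d)
    u=cv2.undistortPoints(np.array(px,float).reshape(-1,1,2),K,D)[:,0]
    return e,(Rm@np.c_[u,np.ones(len(u))].T).T
def plane(d,px,z):
    e,r=rays(d,px); return e+r*((z-e[2])/r[:,2:])
def proj(d,P):
    K,D,Rm,e=cam(d); return cv2.projectPoints((np.atleast_2d(P)-e)@Rm,np.zeros(3),np.zeros(3),K,D)[0][:,0]
E
python3 - <<'E'
import cv2,numpy as np
t=cv2.imread("pics/top0.png")[165:300,350:480]; s=cv2.imread("pics/scene0.png")[150:230,310:430]
cv2.imwrite("pics/tz.png",cv2.resize(t,None,fx=4.4,fy=4.4,interpolation=cv2.INTER_CUBIC))
cv2.imwrite("pics/sz.png",cv2.resize(s,None,fx=6,fy=6,interpolation=cv2.INTER_CUBIC))
E
```

```text
(no output)
```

View pics/tz.png

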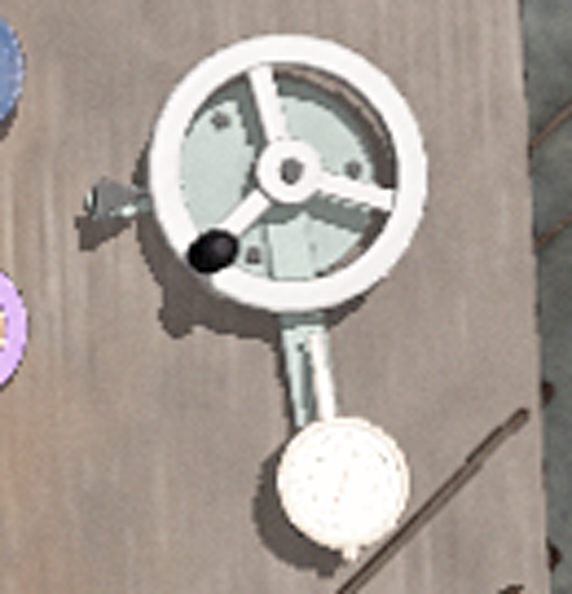

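View pics/sz.png

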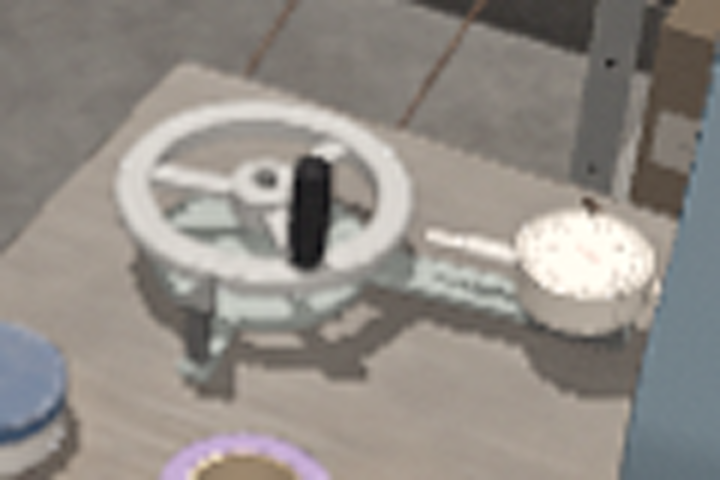

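```bash
cat > meas.py <<'E'
import numpy as np, cv2
from h import *
def wheel(d,box):
    # outer rim circle in mapped points on z=42 (bright mask)
    x0,y0,x1,y1=box; g=cv2.cvtColor(d["img"],cv2.COLOR_BGR2GRAY)[y0:y1,x0:x1]
    return g
def circ(P):
    A=np.c_[2*P[:,:2],np.ones(len(P))]; b=(P[:,:2]**2).sum(1)
    s=np.linalg.lstsq(A,b,rcond=None)[0]; r=np.sqrt(s[2]+s[0]**2+s[1]**2); return s[:2],r
def rimfit(d,c0,thr=175):
    # radial scan for the outermost bright edge round approx hub pixel c0
    g=cv2.cvtColor(d["img"],cv2.COLOR_BGR2GRAY).astype(np.float32)
    pts=[]
    c=plane(d,[c0],42)[0]
    for it in range(3):
        pts=[]
        for a in np.linspace(0,2*np.pi,180,endpoint=False):
            rr=np.arange(54,74,.25)
            W=np.c_[c[0]+rr*np.cos(a),c[1]+rr*np.sin(a),np.full(len(rr),42.)]
            p=proj(d,W).astype(np.float32)
            v=cv2.remap(g,p[:,0].reshape(1,-1),p[:,1].reshape(1,-1),cv2.INTER_LINEAR)[0]
            dv=v[8:]-v[:-8]; i=dv.argmin()
            if dv[i]<-25: pts.append(W[i+4])
        P=np.array(pts)
        for _ in range(4):
            cc,r=circ(P); e=np.abs(np.hypot(*(P[:,:2]-cc).T)-r); P=P[e<max(1.0,2*np.median(e))]
        c=np.r_[cc,42]
    return cc,r,len(P)
E
python3 - <<'E'
from bench import robot
from meas import *
top=robot.get_image("top"); sc=robot.get_image("scene")
print("rim top",rimfit(top,(415,204)))
print("rim scene",rimfit(sc,(354,180),))
for n,d,b in (("top",top,(380,205,415,240)),("scene",sc,(352,172,370,200))):
    x0,y0,x1,y1=b; g=cv2.cvtColor(d["img"],cv2.COLOR_BGR2GRAY)[y0:y1,x0:x1]
    m=(g<45).astype(np.uint8); k,l,s,c=cv2.connectedComponentsWithStats(m)
    for i in range(1,k):
        if s[i,4]>15: print(n,s[i]+np.array([x0,y0,0,0,0]),c[i]+[x0,y0])
g=cv2.imread("pics/top0.png")
m=(g.min(2)>190).astype(np.uint8); m[:255]=0
k,l,s,c=cv2.connectedComponentsWithStats(m)
for i in range(1,k):
    if s[i,4]>200: print("bright",s[i],c[i],plane(top,[c[i]],48))
for p in [(382.5,211),(369,211),(373,211)]: print(p,plane(top,[p],43))
print(plane(top,[(428.2,274.5)],48))
E
```

```text
rim top (array([ 476.38104049, -185.59610761]), np.float64(62.59407081871258), 169)
rim scene (array([ 475.31286814, -183.25783373]), np.float64(62.6059927109058), 49)
top [393 218  11   9  60] [397.31666667 222.26666667]
scene [359 177   6  17  80] [361.325 185.7  ]
bright [413 255  30  37 715] [427.54405594 273.74825175] [[ 339.13262333 -203.54416362   48.        ]]
bright [183 281  50  43 825] [213.27272727 292.77212121] [[306.64067119 210.78735997  48.        ]]
bright [140 291  36  31 201] [157.66666667 304.91044776] [[283.40152398 320.05884658  48.        ]]
bright [187 325  45  14 513] [208.87329435 332.02339181] [[232.16955988 218.41299575  48.        ]]
bright [ 87 357  26  41 318] [ 97.46540881 375.63522013] [[147.35038134 437.09128255  48.        ]]
(382.5, 211) [[ 462.3034221  -120.63562403   43.        ]]
(369, 211) [[462.64024931 -94.04680493  43.        ]]
(373, 211) [[ 462.54078395 -101.92404655   43.        ]]
[[ 337.67950085 -204.75920452   48.        ]]
```

```bash
python3 - <<'E'
from bench import robot
from meas import *
top=robot.get_image("top"); sc=robot.get_image("scene")
a=plane(top,[(397.3,222.3)],70)[0]; b=plane(sc,[(361.3,185.7)],70)[0]; print(a,b)
e1,r1=rays(top,[(397.3,222.3)]);e2,r2=rays(sc,[(361.3,185.7)])
r1=r1[0];r2=r2[0];s=np.linalg.lstsq(np.c_[r1,-r2],e2-e1,rcond=None)[0];print(e1+s[0]*r1,e2+s[1]*r2)
# wrist camera in tool frame
w=robot.get_image("wrist");K,D,Rm,e=cam(w)
Rt=R.from_euler("xyz",robot.current_eef_rot()).as_matrix();p=np.array(robot.current_tcp_pos())
tc=Rt.T@(e-p);print("cam in tool",tc,Rt.T@Rm)
hub=np.array([476,-184.5,50])
for yaw in (0.335,1.0,1.57,-1.57,-.8,0,2.4,3.14):
    Rg=R.from_euler("xyz",[np.pi,0,yaw]).as_matrix()
    # put cam ray through image centre on hub, tcp z 230
    z=260.; c=Rg@tc; ax=Rg@Rt.T@Rm[:,2]; h=z+c[2]-50
    off=c+ax*(h/-ax[2]); q=hub-off; q[2]=z
    print(yaw,q,robot.inverse_kinematics(q,[np.pi,0,yaw]))
E
```

```text
[ 437.63722034 -144.67163817   70.        ] [ 436.1736131  -143.05030231   70.        ]
[ 437.77246323 -144.96863925   68.17604684] [ 437.07369262 -145.24957153   68.16997949]
cam in tool [  84.64513342   -0.24955593 -165.3928952 ] [[ 1.32468546e-03 -9.54538082e-01 -2.98086055e-01]
 [ 9.99999016e-01  1.12697331e-03  8.35145447e-04]
 [-4.61243104e-04 -2.98086868e-01  9.54538635e-01]]
0.335 [ 506.74638505 -173.71300795  260.        ] [-5.38585199e-01  2.08081078e-01  1.49950651e+00 -4.44089210e-16
  1.43400507e+00  6.97211127e-01]
1.0 [ 493.53863451 -157.0391972   260.        ] [-5.23659291e-01  1.75264735e-01  1.54040713e+00 -4.44089210e-16
  1.42592079e+00  4.71370355e-02]
1.57 [ 475.94706423 -151.91631407  260.        ] [-0.53260075  0.14131033  1.58129794  0.          1.41898438 -0.53180442]
-1.57 [ 476.10483021 -217.0835603   260.        ] [-6.41161713e-01  1.85133885e-01  1.52824862e+00 -4.44089210e-16
  1.42821015e+00  2.49963461e+00]
-0.8 [ 498.75782325 -207.81910959  260.        ] [-6.01324720e-01  2.16613653e-01  1.48865183e+00 -4.44089210e-16
  1.43632717e+00  1.76947161e+00]
0 [ 508.58363344 -184.42111698  260.        ] [-5.54140372e-01  2.17841489e-01  1.48708241e+00 -4.44089210e-16
  1.43666875e+00  1.01665596e+00]
2.4 [ 451.91975089 -162.54912316  260.        ] [-0.57808098  0.10523034  1.6231384   0.          1.41322392 -1.40728465]
3.14 [ 443.41628225 -184.5269885   260.        ] [-0.62714556  0.10525867  1.6231062   0.          1.41322779 -2.19634923]
```

```bash
python3 - <<'E'
from bench import robot
from meas import *
robot.move_ptp([493.5,-157,260],[np.pi,0,1.0]); print(robot.current_t())
w=robot.get_image("wrist"); cv2.imwrite("pics/w1.png",w["img"]); np.save("w1.npy",w,allow_pickle=True)
t=robot.get_image("top"); cv2.imwrite("pics/t1.png",t["img"])
print(rimfit(w,proj(w,[476,-184.8,42])[0]))
for P in ([476,-184.8,42],[437.3,-145,70],[437.3,-145,95],[462.3,-120.6,43]): print(P,proj(w,np.array(P,float)))
E
```

```text
2.15
(array([ 479.22346031, -185.38323577]), np.float64(62.614636535774025), 147)
[476, -184.8, 42] [[321.30513374 196.53092862]]
[437.3, -145, 70] [[274.60149849 193.1907853 ]]
[437.3, -145, 95] [[271.36117415 199.67563162]]
[462.3, -120.6, 43] [[283.01613946 159.85403253]]
```

View pics/w1.png

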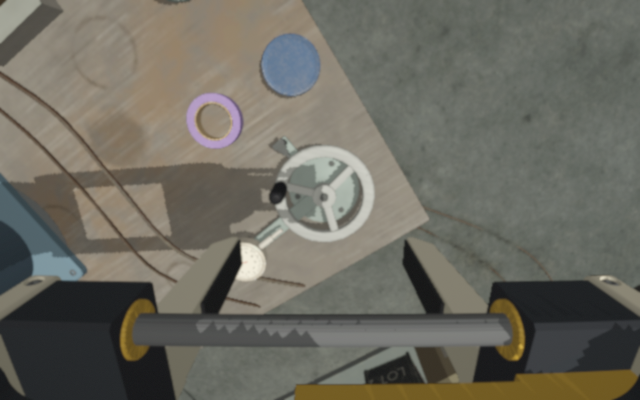

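```bash
python3 - <<'E'
import cv2
w=cv2.imread("pics/w1.png")[130:290,220:390]
cv2.imwrite("pics/w1z.png",cv2.resize(w,None,fx=3.7,fy=3.7,interpolation=cv2.INTER_CUBIC))
w=cv2.imread("pics/w1.png")[130:190,255:325]
cv2.imwrite("pics/w1p.png",cv2.resize(w,None,fx=9,fy=9,interpolation=cv2.INTER_CUBIC))
E
```

```text
(no output)
```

View pics/w1z.png

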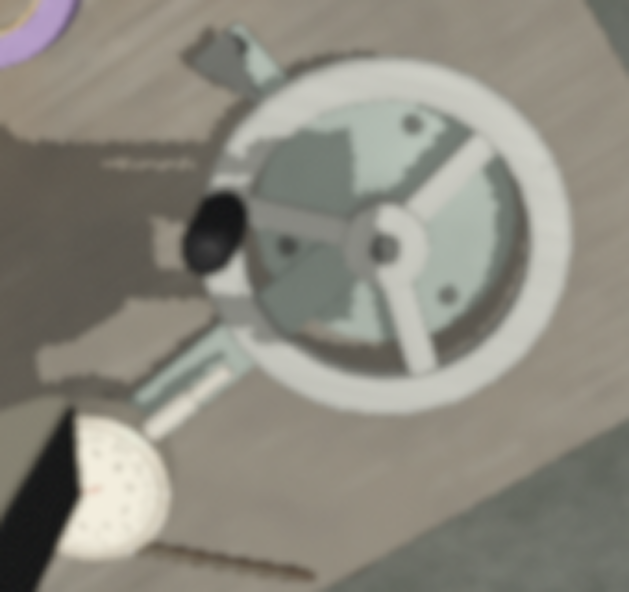

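View pics/w1p.png

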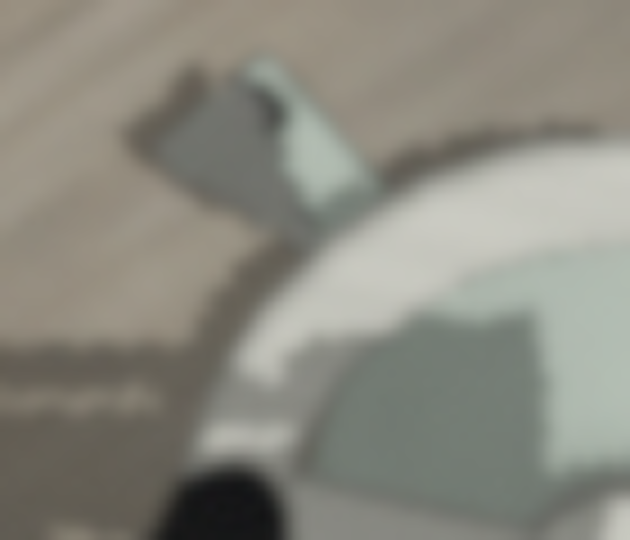

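```bash
python3 - <<'E'
from meas import *
w=np.load("w1.npy",allow_pickle=True).item()
hub=np.array([479.22,-185.38])
def yy(v): return np.degrees(np.arctan2(-v[0],v[1]))   # y axis yaw
for p in [(288.3,156.4),(277.8,141.7),(276,144)]:
    q=plane(w,[p],43)[0,:2]-hub; print("ptr",q,np.hypot(*q),yy(q))
q=plane(w,[(220+100/3.7,130+488/3.7)],48)[0,:2]-hub; print("dial",q,np.degrees(np.arctan2(-q[1],-q[0])))
d=w;p=(220+193/3.7,130+397/3.7)
for z in (38,42,46):
  q=plane(w,[p],z)[0,:2]-hub; print("stem",z,q,np.degrees(np.arctan2(-q[1],-q[0])))
# handle blob
g=cv2.cvtColor(w["img"],cv2.COLOR_BGR2GRAY)[172:215,262:292]
k,l,s,c=cv2.connectedComponentsWithStats((g<50).astype(np.uint8))
for i in range(1,k):
  if s[i,4]>30: print(s[i],c[i]+[262,172],plane(w,[c[i]+[262,172]],70)[0,:2]-hub)
E
python3 - <<'E'
import cv2
t=cv2.imread("pics/top0.png")[195:230,360:400]
cv2.imwrite("pics/tp.png",cv2.resize(t,None,fx=14,fy=14,interpolation=cv2.INTER_CUBIC))
E
```

```text
ptr [-9.17250442 64.78804895] 65.43413577265623 8.058215569561261
ptr [-9.71628592 86.07382833] 86.6204948953692 6.440465005266157
ptr [-13.0821377   85.00327215] 86.00406154774979 8.749264369624148
dial [-133.74827694  -20.78094495] 8.831632651160522
stem 38 [-88.91437173 -12.691196  ] 8.123245921762816
stem 42 [-87.3737017  -11.54339247] 7.526056630665102
stem 46 [-85.83303166 -10.39558894] 6.90569122558706
[  8  11  16  20 207] [277.87922705 191.45410628] [-37.51784144  40.03818955]
```

View pics/tp.png

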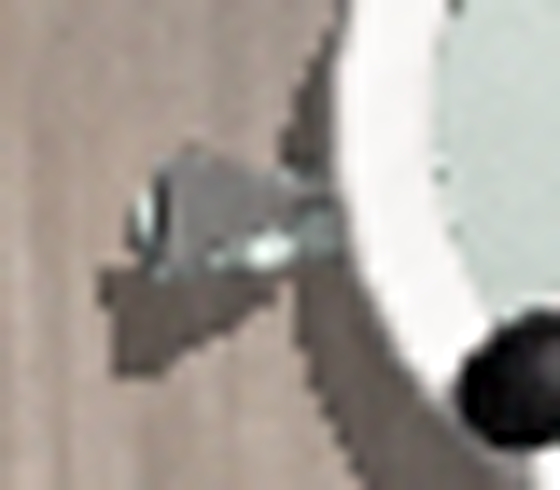

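Taking everything relative to the hub, the wrist view gives the pointer tip (288,156) at radius 65.4 and stand yaw about 8.1°. The dial gives 8.8° and the top view about 9°, so I use 8.4°. The handle (278,191) is at radius 54.9, about 35° short of the pointer. These radii match the sizes given, so I grasp now.

```bash
python3 - <<'E'
from bench import robot
from meas import *
o=[np.pi,0,1.0]
robot.move_ptp([439.3,-145,150],o)
print(robot.move_linear([439.3,-145,60],speed=80,f_stop=8), robot.current_tcp_pos(),robot.current_contact_force(),robot.current_t())
robot.move_gripper(0.45); print(robot.current_contact_force())
w=robot.get_image("wrist"); cv2.imwrite("pics/w2.png",w["img"])
robot.move_gripper(0.0)
print(robot.current_gripper_width()*93,robot.current_tcp_pos(),robot.current_contact_force(),robot.current_t())
w=robot.get_image("wrist"); cv2.imwrite("pics/w3.png",w["img"])
cv2.imwrite("pics/t3.png",robot.get_image("top")["img"])
E
```

```text
False [ 439.68804839 -145.23353985   60.45208566] [-1.05935675  0.1261671   0.81097852] 4.0833
[0.4755677  0.30079423 0.40245115]
17.729448338174674 [ 440.03215901 -145.53044799   60.12170457] [ 2.44828576 -2.73507291 -2.96016082] 5.6167
```

View pics/w3.png

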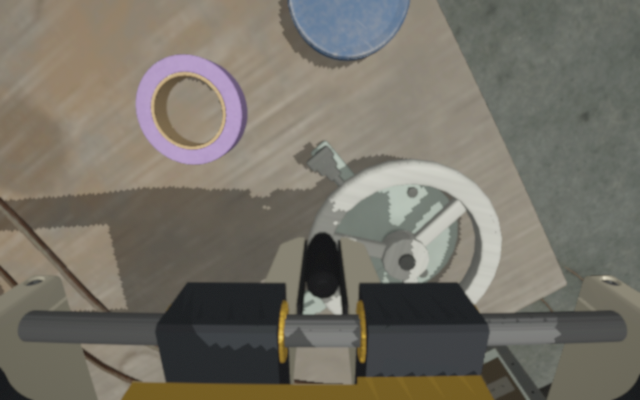

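```bash
python3 - <<'E'
from bench import robot
from meas import *
w=robot.get_image("wrist"); np.save("w3.npy",w,allow_pickle=True)
p=np.array([440.0,-145.4])
print("proj handle top/ctr",proj(w,[[*p,95],[*p,70]]))
print("hub by cap pixel",plane(w,[(406.5,262)],44))
print(rimfit(w,(405,250)))
z=w["img"][130:300,290:390]
cv2.imwrite("pics/w3z.png",cv2.resize(z,None,fx=3.5,fy=3.5,interpolation=cv2.INTER_CUBIC))
z=w["img"][130:200,300:380]
cv2.imwrite("pics/w3p.png",cv2.resize(z,None,fx=8,fy=8,interpolation=cv2.INTER_CUBIC))
E
```

```text
proj handle top/ctr [[320.5716718  287.72255312]
 [320.64661061 261.95474464]]
hub by cap pixel [[ 478.3021653  -186.97261992   44.        ]]
(array([ 478.24483899, -184.50863092]), np.float64(62.602985713284646), 87)
```

View pics/w3z.png

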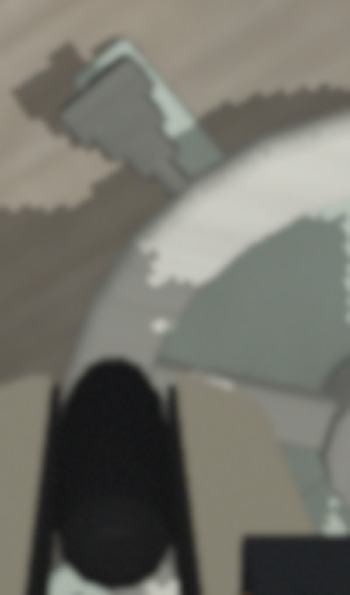

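View pics/w3p.png

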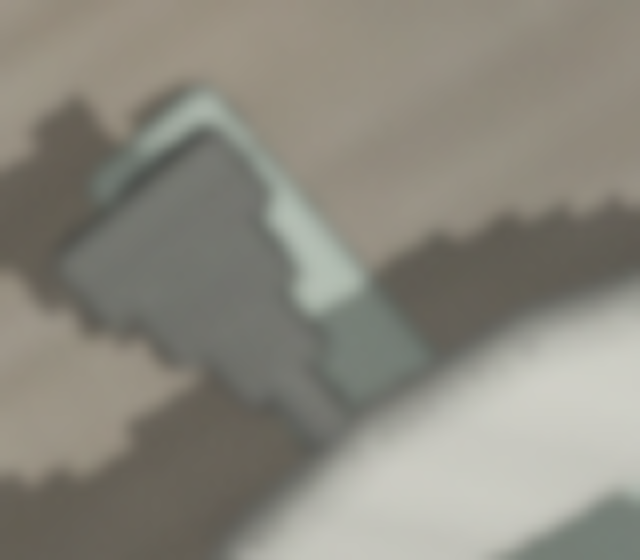

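```bash
python3 - <<'E'
from meas import *
w=np.load("w3.npy",allow_pickle=True).item()
p=np.array([440.03,-145.53])
sh=plane(w,[(322.7,288.3)],95)[0,:2]-p; print("shift",sh)
hub=np.array([478.24,-184.51])
yy=lambda v:np.degrees(np.arctan2(-v[0],v[1]))
t=plane(w,[(341.9,183.75)],43)[0,:2]; o=plane(w,[(316.9,153.75)],43)[0,:2]
print("tip",t-hub,np.hypot(*(t-hub)),yy(t-hub),"outer",yy(o-hub),"axis",yy(o-t))
h=hub-sh; print("hub corr",h,"handle r",np.hypot(*(p-h)),yy(p-h), "raw",np.hypot(*(p-hub)),yy(p-hub))
E
```

```text
shift [ 0.64274851 -0.67521773]
tip [-7.80037871 63.39182624] 63.86994239454853 7.014995080962828 outer 6.981596439513188 axis 6.888987690486204
hub corr [ 477.59725149 -183.83478227] handle r 53.652164255163356 44.443061325065734 raw 54.584288032363325 44.42847147361768
```

```bash
cat > turn.py <<'E'
from bench import robot
from meas import *
import json,os
yy=lambda v:np.degrees(np.arctan2(-v[0],v[1]))
def pos(c,r,a): a=np.radians(a); return np.array([c[0]-r*np.sin(a),c[1]+r*np.cos(a)])
def run(c,angs,speed=45,r=55.,z=60):
    L=[]
    for a in angs:
        q=pos(c,r,a); robot.move_linear([q[0],q[1],z],speed=speed)
        f=np.array(robot.current_contact_force()); t=np.array(robot.current_tcp_pos())
        u=pos((0,0),1,a); tg=np.array([np.cos(np.radians(a)),np.sin(np.radians(a))])
        L.append([a,*t,*f]); print(f"{a:.0f} tcp {t.round(1)} Fr {f[:2]@u:.1f} Ft {f[:2]@-tg:.1f} Fz {f[2]:.1f}")
        if np.abs(f).max()>45: print("ABORT"); break
    old=json.load(open("log.json")) if os.path.exists("log.json") else []
    json.dump(old+[list(map(float,l)) for l in L],open("log.json","w"))
E
python3 - <<'E'
from turn import *
run((478.2,-185.1),np.linspace(44,8.2,6)[1:])
print(robot.current_t())
for n in("wrist","top","scene"): 
    d=robot.get_image(n); np.save(f"p_{n}.npy",d,allow_pickle=True); cv2.imwrite(f"pics/p_{n}.png",d["img"])
E
```

```text
37 tcp [ 445.7 -140.8   60.1] Fr -2.3 Ft -1.6 Fz -0.6
30 tcp [ 451.4 -137.1   60.1] Fr -2.3 Ft -1.0 Fz 0.1
23 tcp [ 457.6 -134.1   60.1] Fr -2.0 Ft -1.0 Fz 1.4
15 tcp [ 464.1 -131.9   60.1] Fr -0.8 Ft -1.5 Fz 1.1
8 tcp [ 470.8 -130.5   60.1] Fr -0.3 Ft -1.2 Fz 3.6
7.275
```

View pics/p_wrist.png

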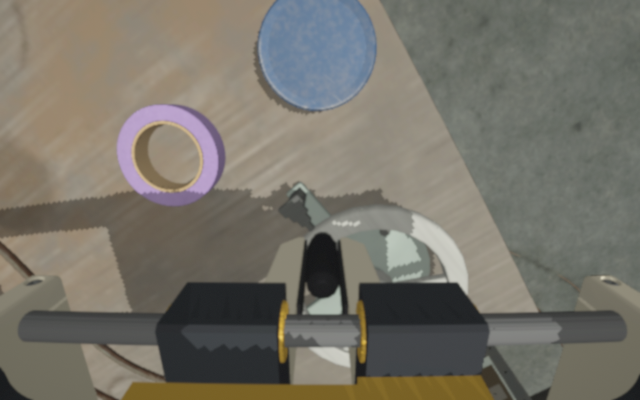

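```bash
python3 - <<'E'
from turn import *
run((478.2,-185.1),np.linspace(8.2,-331.8,29)[1:],speed=50)
print(robot.current_t(), robot.current_gripper_width()*93,robot.current_qpos())
L=np.array(json.load(open("log.json"))); c,r=circ(L[:,1:3]); print("circle",c,r)
E
```

```text
-4 tcp [ 482.2 -130.2   60. ] Fr -0.3 Ft -2.0 Fz 3.9
-16 tcp [ 493.6 -132.2   60.1] Fr 0.7 Ft -1.4 Fz 3.3
-28 tcp [ 504.4 -136.6   60. ] Fr 1.8 Ft -0.1 Fz 3.8
-40 tcp [ 514.  -143.2   60.1] Fr 3.0 Ft -0.9 Fz 3.4
-53 tcp [ 522.1 -151.8   60.1] Fr 3.9 Ft -0.3 Fz 3.2
-65 tcp [ 528.2 -161.9   60.1] Fr 3.1 Ft -1.4 Fz 3.0
-77 tcp [ 532.  -173.    60.1] Fr 4.1 Ft -1.9 Fz 2.8
-89 tcp [ 533.3 -184.5   60.1] Fr 3.0 Ft -1.8 Fz 2.8
-101 tcp [ 532.2 -196.1   60.1] Fr 3.8 Ft -0.5 Fz 4.0
-113 tcp [ 528.7 -207.1   60.1] Fr 2.9 Ft -0.8 Fz 2.3
-125 tcp [ 522.9 -217.2   60.1] Fr 4.1 Ft -1.1 Fz 4.3
-138 tcp [ 515.1 -225.9   60.1] Fr 4.6 Ft -1.7 Fz 4.2
-150 tcp [ 505.5 -232.8   60. ] Fr 4.1 Ft -0.8 Fz 4.0
-162 tcp [ 494.5 -237.5   60. ] Fr 3.5 Ft -0.9 Fz 5.2
-174 tcp [ 482.4 -239.8   60. ] Fr 2.7 Ft -1.8 Fz 6.3
-186 tcp [ 470.3 -239.4   60. ] Fr 3.3 Ft -1.4 Fz 7.2
-198 tcp [ 458.7 -236.4   60. ] Fr 1.4 Ft -1.6 Fz 8.3
-210 tcp [ 448.2 -231.    60. ] Fr -0.2 Ft -0.9 Fz 9.5
-223 tcp [ 439.2 -223.7   60. ] Fr -1.4 Ft -1.6 Fz 8.7
-235 tcp [ 432.  -214.8   60. ] Fr -3.3 Ft -1.2 Fz 8.7
-247 tcp [ 426.9 -204.7   60. ] Fr -4.9 Ft -1.2 Fz 7.3
-259 tcp [ 424.  -193.9   60. ] Fr -5.5 Ft -1.4 Fz 4.7
-271 tcp [ 423.3 -182.6   60. ] Fr -6.4 Ft -1.0 Fz 3.7
-283 tcp [ 425.  -171.3   60. ] Fr -5.7 Ft -0.8 Fz 3.4
-295 tcp [ 428.9 -160.6   60. ] Fr -6.2 Ft -0.8 Fz 2.3
-308 tcp [ 435. -151.   60.] Fr -5.8 Ft -1.0 Fz 2.2
-320 tcp [ 442.9 -142.8   60. ] Fr -5.9 Ft -1.3 Fz 2.6
-332 tcp [ 452.2 -136.5   60. ] Fr -6.0 Ft -1.0 Fz 3.3
18.1583 17.209430598669215 [-5.29020353e-01  2.97066903e-01  1.92420037e+00 -1.27833907e-03
  9.19238497e-01  4.18873165e-02]
circle [ 478.27725576 -184.99918175] 55.001604122787086
```

```bash
python3 - <<'E'
from turn import *
run((478.9,-185.0),[-340,-346,-351.3],speed=35)
robot.sleep(0.2); print(robot.current_contact_force())
robot.move_gripper(0.4)
t=robot.current_tcp_pos(); robot.move_linear([t[0],t[1],130],speed=120)
robot.move_ptp([494.8,-157,220],[np.pi,0,1.0])
robot.sleep(0.3)
print(robot.current_t())
for n in("wrist","top","scene"): 
    d=robot.get_image(n); np.save(f"q_{n}.npy",d,allow_pickle=True); cv2.imwrite(f"pics/q_{n}.png",d["img"])
w=np.load("q_wrist.npy",allow_pickle=True).item()
print(rimfit(w,proj(w,[478.9,-185,42])[0]))
x,y=proj(w,[478.9,-185,42])[0].astype(int); print(x,y)
z=w["img"][y-85:y+75,x-100:x+80]; cv2.imwrite("pics/q_wz.png",cv2.resize(z,None,fx=3.7,fy=3.7,interpolation=cv2.INTER_CUBIC))
t=np.load("q_top.npy",allow_pickle=True).item()["img"][165:300,350:480]
cv2.imwrite("pics/q_tz.png",cv2.resize(t,None,fx=4.4,fy=4.4,interpolation=cv2.INTER_CUBIC))
E
```

```text
-340 tcp [ 459.8 -133.2   60. ] Fr -4.8 Ft -1.0 Fz 4.0
-346 tcp [ 465.1 -131.5   60. ] Fr -5.5 Ft -1.7 Fz 5.1
-351 tcp [ 469.9 -130.5   60. ] Fr -5.3 Ft -1.8 Fz 4.0
[ 1.86586157 -5.58600375  4.31230338]
21.4333
(array([ 479.18206852, -185.20532615]), np.float64(62.64533081674941), 116)
324 207
```

View pics/q_wz.png

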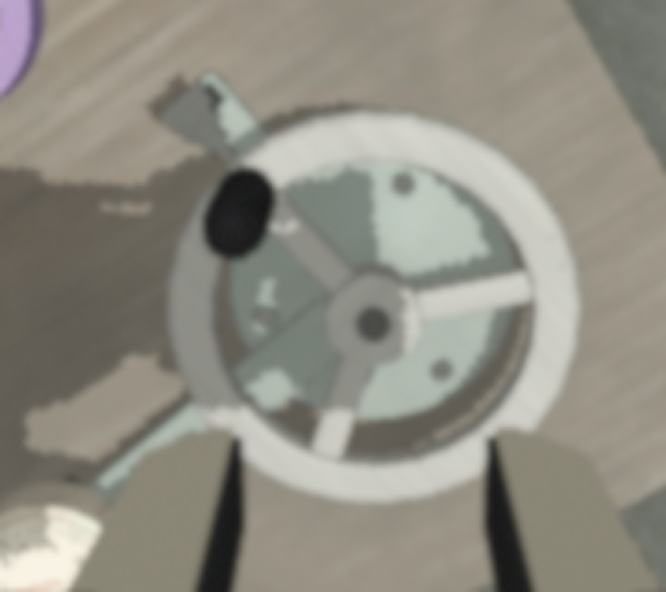

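View pics/q_tz.png

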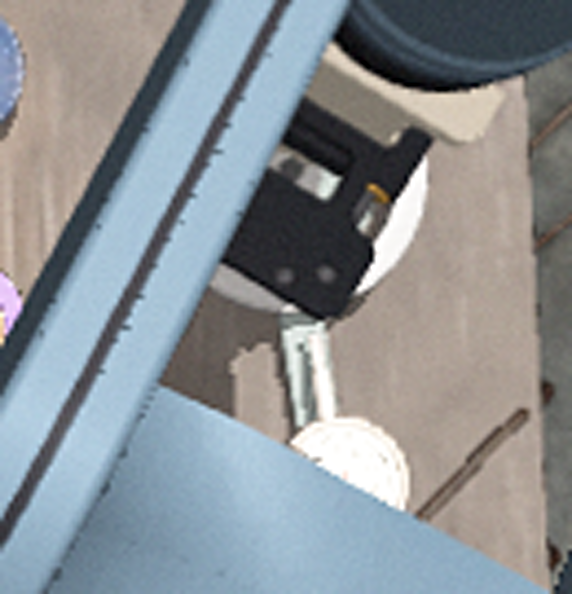

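```bash
python3 - <<'E'
from meas import *
yy=lambda v:np.degrees(np.arctan2(-v[0],v[1]))
w=np.load("q_wrist.npy",allow_pickle=True).item()
hub=np.array([479.18,-185.21])
g=cv2.cvtColor(w["img"],cv2.COLOR_BGR2GRAY)
m=(g<50).astype(np.uint8); m[:160]=0;m[200:]=0;m[:,:270]=0;m[:,310:]=0
k,l,s,c=cv2.connectedComponentsWithStats(m)
for i in range(1,k):
  if s[i,4]>100:
    for z in (70,): q=plane(w,[c[i]],z)[0,:2]-hub; print("handle",c[i],q,np.hypot(*q),yy(q))
ys,xs=np.nonzero(m)
# top disc: lowest part of blob (camera looks from below in image)
P=lambda a,b:(224+a/3.7,122+b/3.7)
for n,p,z in (("handle top",P(233,229),95),("tip",P(230,160),43),("tip2",P(226,154),43),("ptr outer",P(187,104),43),("spoke mid",P(309,245),42),("hubpix",P(373,324),44),("stem",P(150,436),42)):
    q=plane(w,[p],z)[0,:2]-hub; print(n,p,q.round(1),np.hypot(*q).round(1),yy(q).round(2))
z=w["img"][138:190,262:325]; cv2.imwrite("pics/q_p.png",cv2.resize(z,None,fx=11,fy=11,interpolation=cv2.INTER_CUBIC))
# predicted pixels for tip at various yaws
for a in (6,8,10):
    r=np.radians(a); u=np.array([-np.sin(r),np.cos(r)])
    print(a,[((proj(w,[*(hub+u*R_),43])[0]-[262,138])*11).round() for R_ in (65,85)])
E
```

```text
handle [288.14137931 179.40689655] [-9.75608102 53.06067354] 53.95012691211982 10.418410569171952
handle top (286.97297297297297, 183.89189189189187) [-7.5 53.8] 54.3 7.9
tip (286.1621621621622, 165.24324324324323) [-8.8 63.3] 63.9 7.88
tip2 (285.0810810810811, 163.6216216216216) [-8.7 65.4] 65.9 7.61
ptr outer (274.5405405405405, 150.1081081081081) [-9.9 83.5] 84.1 6.78
spoke mid (307.51351351351354, 188.2162162162162) [-3.6 29. ] 29.3 7.16
hubpix (324.81081081081084, 209.56756756756755) [-0.6 -1.9] 2.0 163.02
stem (264.5405405405405, 239.83783783783784) [-80.5   3.8] 80.6 87.27
6 [array([274., 277.]), array([141., 119.])]
8 [array([257., 292.]), array([118., 138.])]
10 [array([240., 307.]), array([ 96., 158.])]
```

View pics/q_p.png

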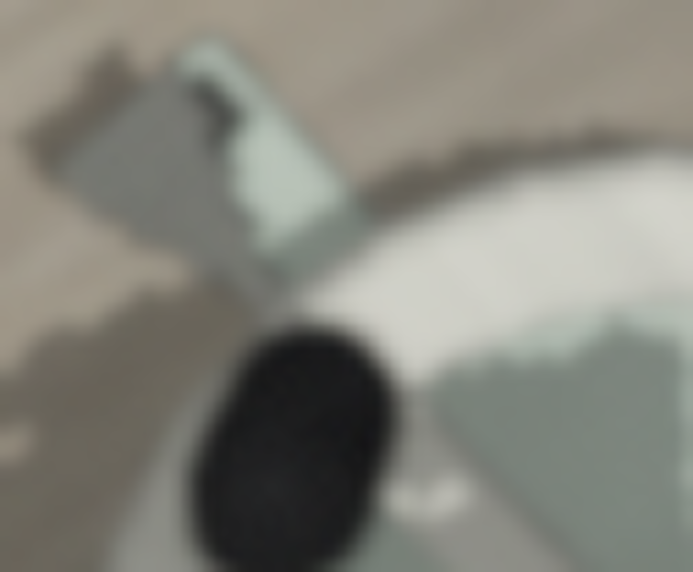

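```bash
python3 - <<'E'
from turn import *
yaw=1.0
q=np.array([479,-185])-84.6*np.array([np.cos(yaw),np.sin(yaw)])
robot.move_ptp([q[0],q[1],150],[np.pi,0,yaw]); robot.sleep(.3)
w=robot.get_image("wrist"); np.save("r_w.npy",w,allow_pickle=True); print(robot.current_t(),w["eye"])
cv2.imwrite("pics/r_w.png",w["img"])
c=proj(w,[479,-185,42])[0]; print(c,rimfit(w,c))
x,y=c.astype(int); y0=max(0,y-110);x0=x-110
z=w["img"][y0:y+90,x0:x+100]; print(x0,y0,z.shape)
cv2.imwrite("pics/r_z.png",cv2.resize(z,None,fx=3,fy=3,interpolation=cv2.INTER_CUBIC))
E
```

```text
22.5333 [ 480.01208339 -184.35541335  316.25836137]
[320.51516263 100.85369024] (array([ 478.64841161, -185.98445948]), np.float64(62.10020257006105), 164)
210 0 (190, 210, 3)
```

View pics/r_z.png

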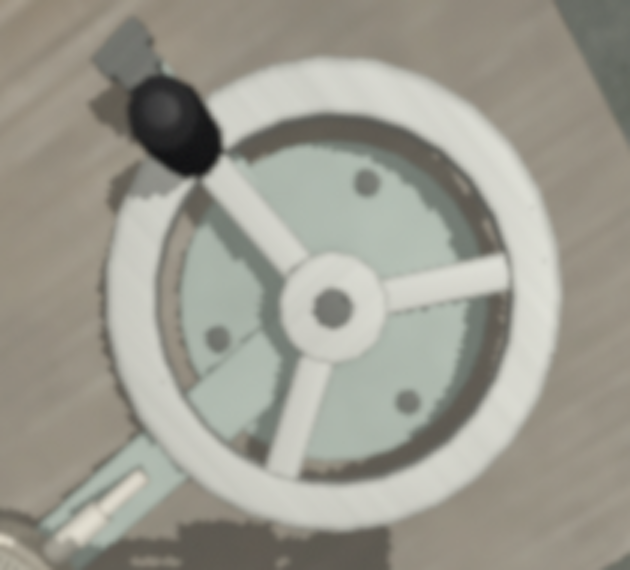

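```bash
python3 - <<'E'
from meas import *
yy=lambda v:np.degrees(np.arctan2(-v[0],v[1]))
w=np.load("r_w.npy",allow_pickle=True).item()
g=cv2.cvtColor(w["img"],cv2.COLOR_BGR2GRAY)
m=(g<60).astype(np.uint8); m[65:]=0;m[:,:245]=0;m[:,290:]=0
k,l,s,c=cv2.connectedComponentsWithStats(m)
i=1+s[1:,4].argmax(); hc=c[i]; print(s[i],hc, "hubpix",plane(w,[(210+332/3,307/3)],44))
P=lambda a,b:(210+a/3,b/3)
for hub in (np.array([478.65,-185.98]),plane(w,[P(332,307)],44)[0,:2]):
  print(hub)
  for n,p,z in (("handle",hc,70),("handle top",P(165,113),95),("ptr outer",P(115,37),43),("ptrL",P(95,55),43),("ptrR",P(135,17),43),("spoke",P(218,183),42),("stem",P(135,487),42),("arm",P(160,455),15)):
    q=plane(w,[p],z)[0,:2]-hub; print(n,q.round(1),np.hypot(*q).round(1),yy(q).round(2))
z=w["img"][0:75,225:300]; cv2.imwrite("pics/r_p.png",cv2.resize(z,None,fx=8,fy=8,interpolation=cv2.INTER_CUBIC))
# spoke angles (other spokes at +-120)
for n,p in (("s2",P(450,283)),("s3",P(298,422))):
  q=plane(w,[p],42)[0,:2]-[478.65,-185.98]; print(n,yy(q),yy(q)+120,yy(q)-120)
E
```

```text
[253  26  30  33 623] [267.75922953  42.26484751] hubpix [[ 478.48412409 -186.0436068    44.        ]]
[ 478.65 -185.98]
handle [-9.4 54.8] 55.6 9.74
handle top [-8.2 52.6] 53.2 8.9
ptr outer [-10.9  86.2] 86.9 7.2
ptrL [-17.7  85.6] 87.4 11.67
ptrR [-3.9 87.2] 87.3 2.56
spoke [-8.6 43.1] 43.9 11.24
stem [-75.2 -11.5] 76.1 98.71
arm [-70.1  -8.8] 70.7 97.16
[ 478.48412409 -186.0436068 ]
handle [-9.2 54.9] 55.6 9.56
handle top [-8.1 52.6] 53.2 8.71
ptr outer [-10.7  86.3] 87.0 7.09
ptrL [-17.5  85.7] 87.5 11.55
ptrR [-3.7 87.3] 87.3 2.45
spoke [-8.4 43.1] 43.9 11.01
stem [-75.1 -11.5] 75.9 98.68
arm [-69.9  -8.7] 70.5 97.12
s2 -111.59222714308191 8.407772856918086 -231.5922271430819
s3 130.24035698811394 250.24035698811394 10.240356988113945
```

View pics/r_p.png

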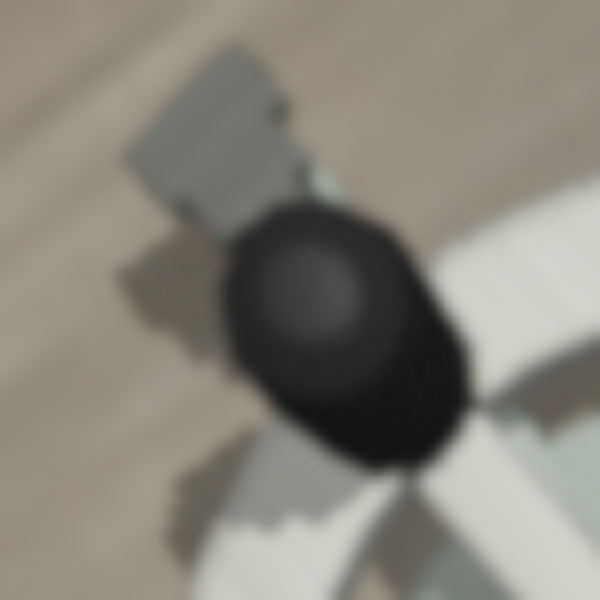

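The overhead wrist view has the camera over the axis, so height does not bias the angle. It shows the handle at (268,42) at about 9.7°, and the spokes agree at 9.9°. The pointer is at about 7.3°, so the handle is roughly 2.2° short. I regrip with the jaws along the tangent and finish the turn.

```bash
cat > look.py <<'E'
from turn import *
def look(tag):
    yaw=1.0
    q=np.array([479,-185])-84.6*np.array([np.cos(yaw),np.sin(yaw)])
    robot.move_ptp([q[0],q[1],150],[np.pi,0,yaw]); robot.sleep(.3)
    w=robot.get_image("wrist"); np.save(tag+".npy",w,allow_pickle=True); print(robot.current_t(),w["eye"])
    print("rim",rimfit(w,proj(w,[479,-185,42])[0]))
    cv2.imwrite(f"pics/{tag}.png",cv2.resize(w["img"][0:190,210:420],None,fx=3,fy=3,interpolation=cv2.INTER_CUBIC))
    g=cv2.cvtColor(w["img"],cv2.COLOR_BGR2GRAY)
    m=(g<60).astype(np.uint8); m[65:]=0;m[:,:245]=0;m[:,300:]=0
    k,l,s,c=cv2.connectedComponentsWithStats(m); i=1+s[1:,4].argmax()
    q=plane(w,[c[i]],70)[0,:2]-[478.65,-185.98]; print("handle",s[i],c[i],q,yy(q))
E
python3 - <<'E'
from look import *
o=[np.pi,0,np.radians(97.5)]
robot.move_ptp([469.9,-130.5,120],o)
print(robot.move_linear([469.9,-130.5,60],speed=80,f_stop=8))
robot.move_gripper(0.0); print(robot.current_gripper_width()*93,robot.current_tcp_pos(),robot.current_contact_force())
d=np.radians(7.5)
robot.move_linear([469.9+2.1*np.cos(d),-130.5+2.1*np.sin(d),60],speed=10); robot.sleep(.2)
print(robot.current_tcp_pos(),robot.current_contact_force())
robot.move_gripper(0.4)
t=robot.current_tcp_pos(); robot.move_linear([t[0],t[1],120],speed=120)
look("s_w")
E
```

```text
False
17.447717868242428 [ 469.97734728 -130.51148619   60.33427302] [-0.86905656 -0.66435297  3.42963384]
[ 472.46389084 -130.28138008   60.31983888] [-0.70064225  0.49785779  5.39807269]
27.225 [ 479.48885568 -184.02781197  315.12106822]
rim (array([ 478.64965842, -186.02654435]), np.float64(62.1229223101537), 167)
handle [259  22  30  33 633] [273.54660348  38.41232227] [-5.50076246 55.13456597] 5.697531719699899
```

View pics/s_w.png

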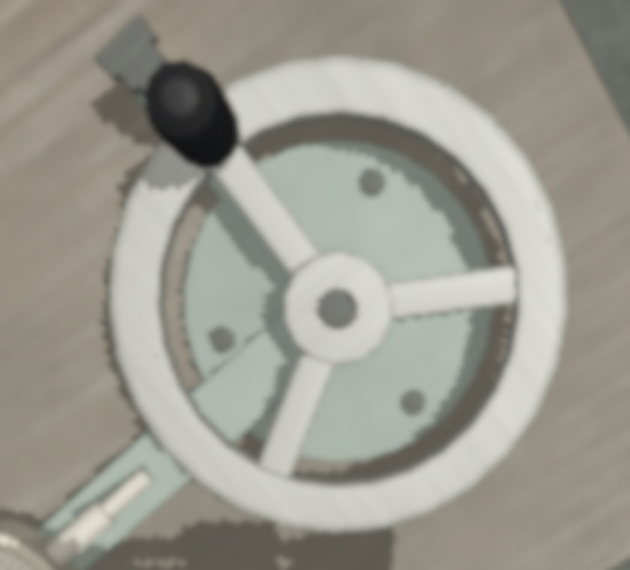

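```bash
python3 - <<'E'
from meas import *
w=np.load("s_w.npy",allow_pickle=True).item()
z=w["img"][0:60,232:292]; cv2.imwrite("pics/s_p.png",cv2.resize(z,None,fx=10,fy=10,interpolation=cv2.INTER_CUBIC))
hub=np.array([478.65,-186.03])
for a in (5.7,6.5,7.5,8.5):
    r=np.radians(a); u=np.array([-np.sin(r),np.cos(r)])
    print(a,[((proj(w,[*(hub+u*R_),43])[0]-[232,0])*10+5).round() for R_ in (65,75,86)])
E
```

```text
5.7 [array([391., 348.]), array([307., 238.]), array([213., 116.])]
6.5 [array([382., 356.]), array([297., 248.]), array([201., 127.])]
7.5 [array([371., 367.]), array([284., 260.]), array([187., 141.])]
8.5 [array([361., 377.]), array([272., 272.]), array([173., 155.])]
```

View pics/s_p.png

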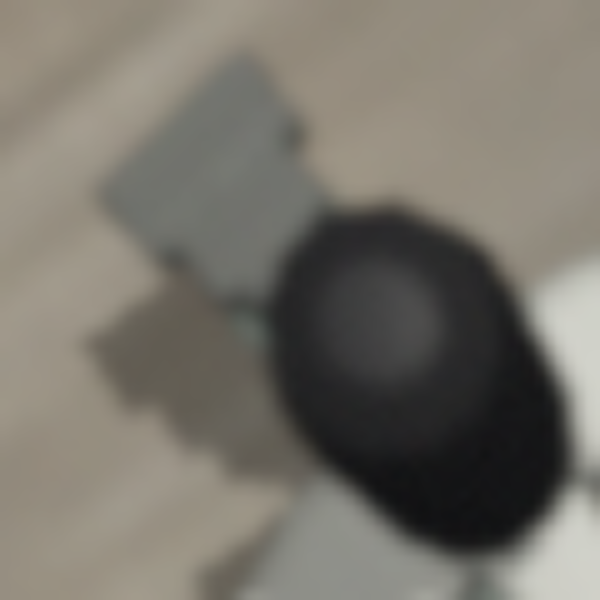

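```bash
python3 - <<'E'
from look import *
o=[np.pi,0,np.radians(97.5)]
robot.move_ptp([471.98,-130.22,120],o)
print(robot.move_linear([471.98,-130.22,60],speed=80,f_stop=8))
robot.move_gripper(0.0); print(robot.current_gripper_width()*93,robot.current_tcp_pos(),robot.current_contact_force())
robot.move_linear([470.4,-130.43,60],speed=10); robot.sleep(.2)
print(robot.current_tcp_pos(),robot.current_contact_force())
robot.move_gripper(0.4)
print(robot.current_tcp_pos())
t=robot.current_tcp_pos(); robot.move_linear([t[0],t[1],120],speed=120)
look("u_w")
w=np.load("u_w.npy",allow_pickle=True).item()
z=w["img"][0:60,232:292]; cv2.imwrite("pics/u_p.png",cv2.resize(z,None,fx=10,fy=10,interpolation=cv2.INTER_CUBIC))
E
```

```text
False
17.329668921056317 [ 472.22651244 -130.28125542   60.35075389] [-0.05848821  0.52698688  2.06794241]
[ 470.72428842 -130.48991056   60.35621898] [0.47462452 2.07536746 6.19136524]
[ 470.27994006 -130.39941283   59.87809574]
31.8667 [ 479.47948825 -184.02871653  315.12363694]
rim (array([ 478.60576608, -186.00487527]), np.float64(62.124639703738254), 165)
handle [257  23  30  34 640] [271.603125   40.0671875] [-7.26920151 54.99238556] 7.530022082148106
```

View pics/u_w.png

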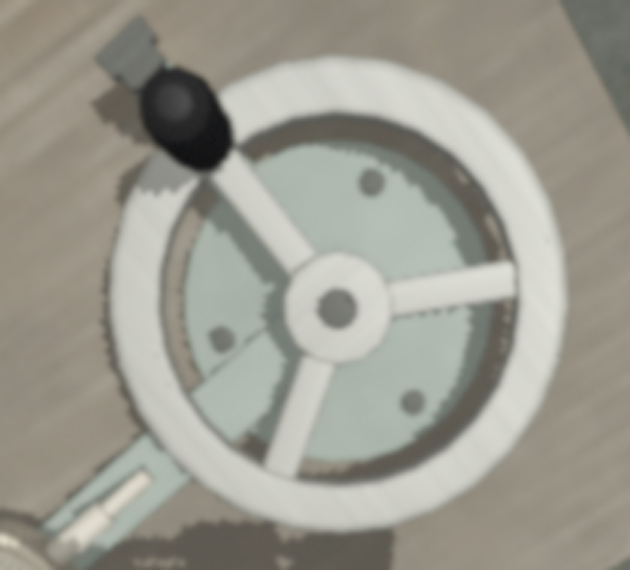

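```bash
python3 - <<'E'
from look import *
robot.move_ptp([250,-380,250],[np.pi,0,0.5]); robot.sleep(.2)
t=robot.get_image("top"); cv2.imwrite("pics/v_t.png",cv2.resize(t["img"][165:300,350:480],None,fx=4.4,fy=4.4,interpolation=cv2.INTER_CUBIC))
g0=cv2.imread("pics/top0.png"); d=cv2.absdiff(g0,t["img"]); print("spare diff",d[175:235,215:285].mean(), robot.current_t(),robot.current_contact_force())
g=cv2.cvtColor(t["img"],cv2.COLOR_BGR2GRAY)[195:230,383:415]
k,l,s,c=cv2.connectedComponentsWithStats((g<45).astype(np.uint8))
print(rimfit(t,(415,204)))
for i in range(1,k):
  if s[i,4]>20: q=plane(t,[c[i]+[383,195]],70)[0,:2]-rimfit(t,(415,204))[0]; print(c[i]+[383,195],q,np.hypot(*q),yy(q))
q=plane(t,[(383.6,208.9),(370,204.5+3)],43)[:,:2]-rimfit(t,(415,204))[0]; print("ptr tip",q,yy(q[0]))
E
```

```text
spare diff 2.1787301587301586 33.075 [-0.27031487  0.24718202 -0.86120286]
(array([ 476.44070146, -185.63460923]), np.float64(62.545968984883004), 168)
[389.16129032 206.06451613] [-7.52155752 55.505456  ] 56.0127617001191 7.717157016444084
ptr tip [[-10.00683125  62.70996662]
 [ -6.89166142  89.44176851]] 9.066432963770346
```

View pics/v_t.png

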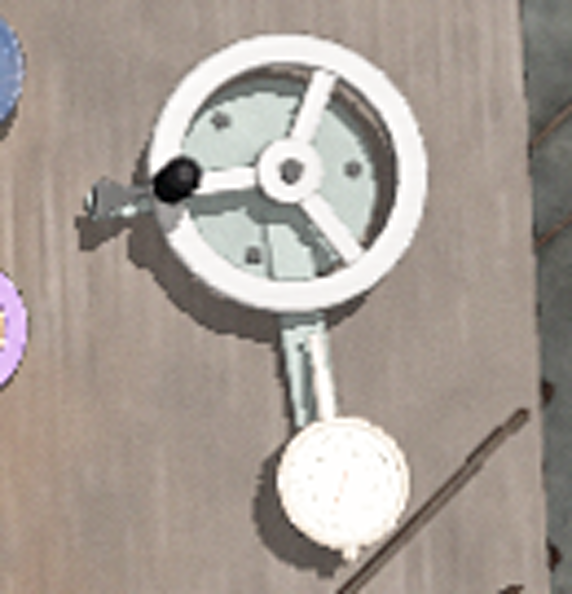

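The top view puts the handle at (389,206), which is 7.7° on the same scale, against a coarse pointer reading of 7.4–9°. The wheel stands free and the spare wheel is unchanged.

```bash
python3 -c "
from bench import robot
robot.hand_in(); print(robot.current_t())"
```

```text
the job is handed in; nothing more can be done
the job is handed in; nothing more can be done
```

The gauged wheel has been turned clockwise up to the pointer and on through one full turn. The handle was let go in line with the pointer, and the job was handed in at about 33 s of the 51 s allowed.

- **Turning:** I gripped the handle, turned about 35° to the pointer, then almost a full turn further. Contact forces stayed below about 10 N.
- **Corrections at the end:** The first release was about 2.2° short of the pointer. The regrip then went about 1.7° past it, so I brought the wheel back by that much.
- **Final position:** The overhead wrist view puts the handle at 7.5° and the pointer at about 7.4°. The top camera puts the handle at 7.7°.
- **Where checks disagreed:** The pointer's own direction ranged from 7° to 9° depending on view and feature. The top camera's coarse tip reading was the highest at 9.1°, so alignment is certain only to about 1°, perhaps 1.5°.
- **Other checks:** The arm was clear of everything at hand-in, and the spare wheel looks unchanged in the top image.

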